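Seat and lock the sliding cross-bar of a rug frame

TASK

On the wooden rug frame, push the narrow cross-bar gently along the rails with your fingertips until both its ends drop into the notches, then push the turn-button round until it lies across the rail over the bar's end, and let go. Do not lift the bar, and leave the wide cross-bar and everything else where it is.

Things in the scene. Friction and masses are not known exactly. Their poses are not given: they have to be found in the camera images.
- frame: Wooden rug frame fixed to the table, 220 mm (own x) by 450 mm (own y), origin at table level under its centre. Two rails along y at x = +98 and -98 mm, 24 wide, tops 40 mm above the table. Across each rail at y = 0: a notch 36 mm wide, 8 deep. End cross-pieces 40 mm high, inner faces at y = +200 and -200 mm. Open between, over a 4 mm base. Turn-button on a block outside the +x rail.
- notch (a point): Midpoint between the two notches, level with their floors, 32 mm above the table: where the narrow bar's origin belongs. The bar has 3 mm play either way in the notches, whose walls stop it. A bar's two guide cleats (16 x 80 x 12 mm, long way along the rails) hang under the plank at own x = +76.5 and -76.5 mm, between the rails with 1.5 mm side play.
- bar: Narrow cross-bar: plain wood plank 216 mm long (own x, across the rails) x 30 wide x 18 thick, about 0.14 kg, loose across both rails, 85 to 120 mm from the notches on either side. Origin at the centre of the plank's underside: 40 mm above the table on the rails, 32 mm when seated. Two guide cleats under it. Slides with light friction (1 to 2 N) and tips a little, then drops 8 mm into the notches.
- wide_bar: The wide cross-bar: as the narrow one but 64 mm wide, about 0.26 kg, too wide for the notches; lies loose across the rails on the other side of the notches. To be left where it is.
- turn_button (a joint): Wooden locking arm on an upright pivot, rad: 0 = across the rail, over a seated bar's end (end stop); opens to 2.3; starts at 1.5 to 1.9, lying outside the rail, roughly along frame -y. At value q it points from the pivot along (-cos q, -sin q) in the frame's x, y. Light friction (under 1 N at the knob); stays where left. Swings 1.5 mm above a seated bar, strikes an unseated one.
- button_knob (a point): Centre of the top of the round upright knob (16 mm diameter, 24 mm high) near the free end of the turn-button's arm; 45 mm from the pivot, 85.5 mm above the table. The arm beneath it is 18 mm wide, from 51.5 to 61.5 mm above the table.
- button_pivot (a point): Pivot of the turn-button, at the arm's top, 61.5 mm above the table; at frame x = +132 mm, y = 0.
- spool: Bystander: small wooden spool standing on a corner of the frame, 24 diameter x 30 high (sizes in mm); origin at the centre of its underside.
- disc: Bystander: flat dark wooden disc, 34 diameter x 7 thick, lying on the frame's plywood base beneath the bars (sizes in mm); origin at the centre of its underside.
- cup: Bystander: white cup, 72 across x 60 high (sizes in mm); origin at the centre of its underside.
- cone: Bystander: cone of grey thread, 68 across the foot x 115 high (sizes in mm); origin at the centre of its underside.
- jar: Bystander: glass jar, 56 across x 70 high (sizes in mm); origin at the centre of its underside.
- tape: Bystander: cardboard ring, 60 outside diameter x 22 high, lying flat (sizes in mm); origin at the centre of its underside.
- driver: Bystander: screwdriver with a black handle, 160 long (sizes in mm); origin at its middle part, on the table.
Not all that is in view belongs to the job. What is shaped like the bar but green or red is not meant.

How it is judged:
By the outcome, as a careful person would: the job done as asked, in the order asked, and still so for the second after the job is handed in, with the robot touching nothing.
It also fails if it takes over 51 s, if anything falls off the work surface, if the arm or the gripper's body presses on something with over 40 N, if the wrist force passes 120 N, or if a joint passes its speed limit or range.

ROBOT

A 7-joint arm with a two-finger parallel gripper is mounted at the origin on the work surface. World frame = base frame: x ahead of the robot, y to its left, z up, the work surface at z = 0. Lengths are in m, angles in rad, forces in N, time in s.
With the tool pointing down it reaches from about 0.35 to 0.9 m from the base axis. Payload 7.2 kg.
Tool frame: the origin (TCP) lies midway between the tips of the shut fingers; the grasp point (between the pads) lies 19 mm behind it; z points along the fingers, y is the direction in which the jaws open and shut (so a half turn about z gives the same grasp; the last joint's range is limited). The gripper opens to 85 mm and grips with 20 to 120 N. Pads are 22 mm wide; open, the fingers measure 114 mm over their backs; the gripper's body (76 mm by 85 mm) begins 54 mm behind the grasp point. The pads swing forward as they close: fully open they stand 13 mm farther back than shut.
Start: joints at [-1.269, 0.411, -0.013, 1.596, 0.006, 1.134, -0.082], TCP at [0.226, 0.583, 0.231] pointing down, gripper open.
Joint ranges: [-2.95, 2.95], [-0.29, 1.99], [-1.47, 1.44], [0.14, 2.54], [-1.03, 4.17], [0.13, 1.85], [-2.86, 2.86]. Speed limits (rad/s): [2.39, 2.39, 3.01, 3.01, 3.14, 3.14, 3.14].

INTERFACE

Orientations are given as a unit quaternion [w, x, y, z].
In Python, from station import manip gives the robot as it stands.
- The arm moves only by the tool jog_arm, never from a script. Its argument "rows" is a list of rows, each a list of 3 entries, a list of its own where there are three numbers: the shift along the tool's x, y, z in mm, then the turn about the tool's z in degrees, then the closure in counts, from 0 (fully open) to 255 (shut). A call has 1 to 8 rows; each row shifts and turns the commanded pose from where the row before left it, along the tool's axes as they then stand; what a row does not reach is not made up. A row lasts 1/10 s, in which the tool goes at most 50 mm and 8.59 degrees, less where a joint would pass 70% of its speed; a pose out of reach is approached as far as the arm can. A call is refused whole if a number of a shift passes 50 or a number of a turn 8.59, either way. A call with a gripper value outside its range is refused whole. The fingers move at their own pace and stop on an object; "force" is the grip in N (left out, the last holds). Time passes only in rows, so rows that do not move let the fingers close. It gives the time, the measured TCP pose, the force and the opening at its end, in the units of the state.
- manip.read_state(): the state, without advancing time (a new reading comes with each control period).
- manip.get_image(name): name is "scene" or "top" or "wrist"; returns the picture (384x512x3 uint8, red, green, blue); there is no depth.
- manip.camera_model(name): a dict with "vertical_fov" (degrees; the focal length in pixels is half the picture's height over the tangent of half this angle, whatever the lens; pixels are square), "cx", "cy" (the principal point, pixels), "cam_to_world" (4x4, takes a point from camera to world coordinates); the wrist camera has in their place "mount" (4x4, takes a point from camera to tool coordinates, whose origin is the TCP and whose axes are the flange's). Camera axes: x right, y up, looking along -z (the intrinsics and any distortion apply to the point x, -y, -z); pixel columns grow to the right and rows downward; lengths in m; the calibration is good to about 2 mm. A picture is of the moment at which its call begins: read the wrist's pose just before it. camera_model takes no time and is no camera call.
- manip.close_job(): hands the job in, once; it reports no verdict.
The state is a dict: "time": time; "joints": joint angles; "dq": joint speeds; "effort": joint torques, N m; "ee_pos": TCP position; "eef_rot": TCP orientation; "force": force on the tool from outside, world axes, zero at the start; "moment": the same for the moment, N m; "finger_gap": finger opening in m.
Only numpy, scipy, OpenCV 4.12 (cv2) and the standard library are available. Lean on these libraries where they do the work, as an engineer would, in place of code of your own. Each camera call takes 0.05 s, during which the arm holds its last target.

## Working session

There is one attempt and no reset: what is moved stays moved. The work goes in short steps, Python scripts to look and compute and a tool call to move; the robot and the scene stay as the last step left them, time stands still between calls to the robot, and variables do not carry over. Pictures are saved under pics/ and viewed, and the job is handed in when it is done.

Besides the shell and the picture viewer there is one more tool, called as name(argument=value, ...), one argument or row to a line, values as JSON. jog_arm: Moves the arm, as the interface text tells. Its arguments: {"type":"object","properties":{"rows":{"type":"array","items":{"type":"array"}},"force":{"type":"number"}},"required":["rows"]}

```bash
ls; mkdir -p pics; python3 - <<'E'
from station import manip
import cv2,json
s=manip.read_state();print(s)
for n in("scene","top"):
    im=manip.get_image(n);cv2.imwrite(f"pics/{n}0.png",im[:,:,::-1]);print(n,manip.camera_model(n))
print(manip.camera_model("wrist"))
E
```

```text
pics
{'time': 0.0, 'joints': array([-1.26919702,  0.41193364, -0.01274053,  1.59703891,  0.00561793,
        1.13428394, -0.082173  ]), 'dq': array([-1.05238987e-03,  7.62580972e-06, -7.80950712e-04, -2.27115576e-04,
       -1.31777984e-04,  1.16554705e-03, -1.65011121e-03]), 'effort': array([-2.93083040e-04, -6.00614405e+01,  6.82282504e-01, -2.99401921e+01,
        1.38279688e-02,  1.06423689e-02, -5.71106000e-06]), 'ee_pos': array([0.22574362, 0.58228244, 0.230434  ]), 'eef_rot': array([-9.02485630e-05,  1.83805891e-01,  9.82962223e-01, -8.08991911e-04]), 'force': array([0.60754367, 0.44217392, 0.124146  ]), 'moment': array([ 0.02565798,  0.02690223, -0.02689157]), 'finger_gap': 0.08532562735013906}
scene {'vertical_fov': 51.643678040154555, 'cx': 250.36590904788775, 'cy': 195.15885664041295, 'cam_to_world': array([[-0.55051705, -0.63308445,  0.54418293,  1.23611755],
       [ 0.83478439, -0.41111824,  0.36621963,  0.38375312],
       [-0.00812442,  0.65588556,  0.75481662,  0.95652358],
       [ 0.        ,  0.        ,  0.        ,  1.        ]])}
top {'vertical_fov': 55.542395005626275, 'cx': 254.32968972927029, 'cy': 188.66396353860074, 'cam_to_world': array([[ 0.00583521,  0.99138161, -0.13087574,  0.41825442],
       [-0.999975  ,  0.00526219, -0.00472375, -0.01594754],
       [-0.00399434,  0.13090004,  0.99138753,  1.43288031],
       [ 0.        ,  0.        ,  0.        ,  1.        ]])}
{'vertical_fov': 63.19749480179154, 'cx': 256.31077080703943, 'cy': 195.040187508692, 'mount': array([[-1.52150582e-03,  9.49969576e-01,  3.12338741e-01,
         8.04294701e-02],
       [ 9.99998700e-01,  1.61222516e-03, -3.22118577e-05,
        -4.46870290e-04],
       [-5.34160663e-04,  3.12338286e-01, -9.49970794e-01,
        -1.43596483e-01],
       [ 0.00000000e+00,  0.00000000e+00,  0.00000000e+00,
         1.00000000e+00]])}
```

View pics/scene0.png

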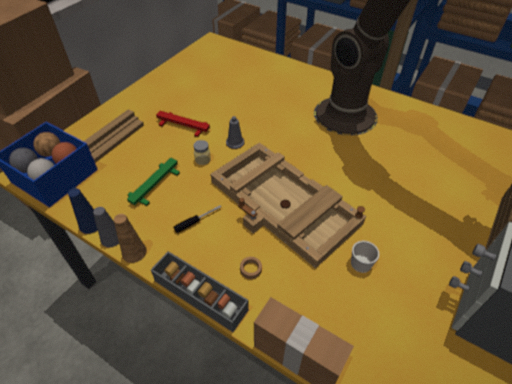

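View pics/top0.png

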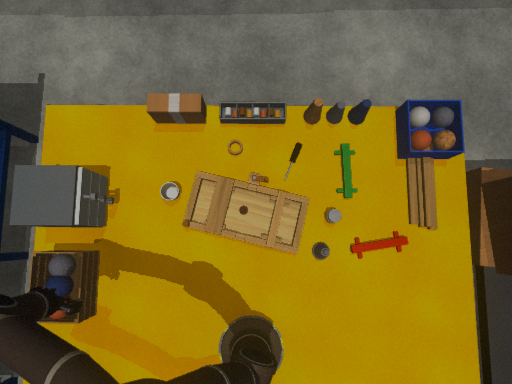

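Both views show the frame, around top (247,212), with the turn-button on its upper (far) side at about (260,180). I'll zoom in.

```bash
python3 - <<'E'
import cv2
a=cv2.imread("pics/top0.png")[160:265,170:320];cv2.imwrite("pics/top0z.png",cv2.resize(a,None,fx=5.3,fy=5.3,interpolation=cv2.INTER_CUBIC))
a=cv2.imread("pics/scene0.png")[135:270,200:375];cv2.imwrite("pics/scene0z.png",cv2.resize(a,None,fx=4.4,fy=4.4,interpolation=cv2.INTER_CUBIC))
E
```

```text
(no output)
```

View pics/top0z.png

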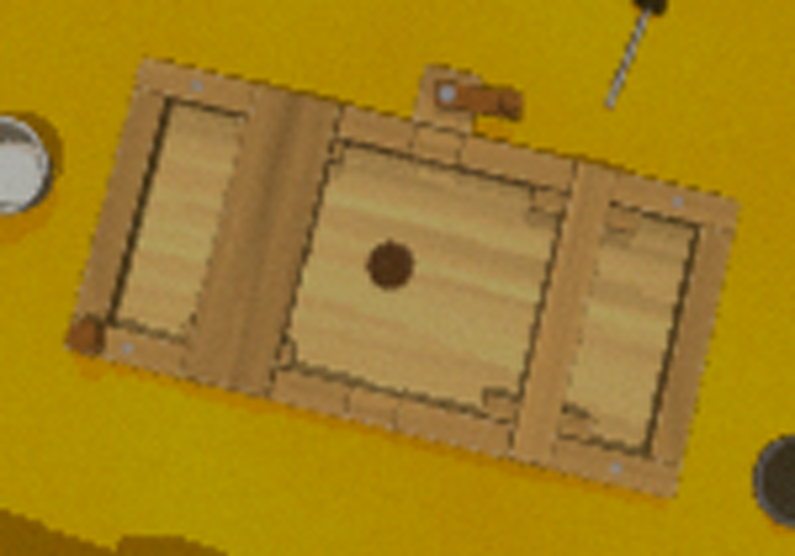

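View pics/scene0z.png

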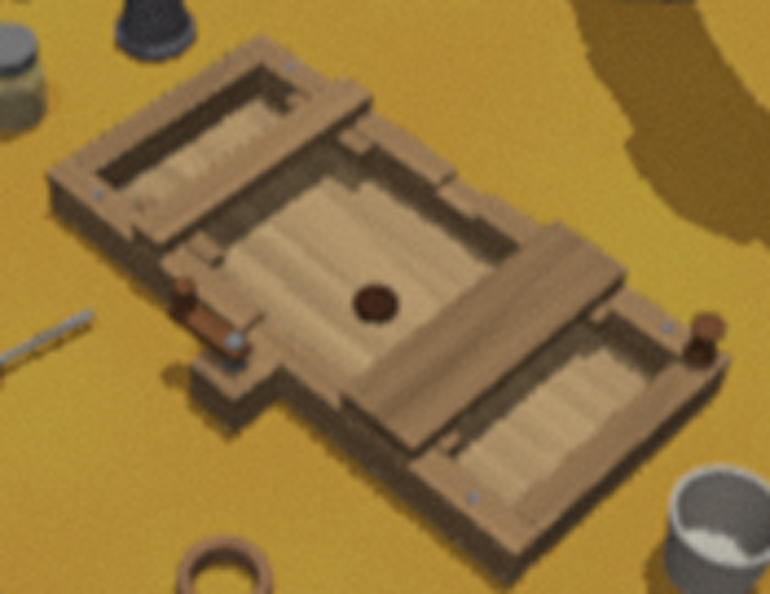

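The narrow bar is on the right, zoom (590,180) to (535,455). The notches are at about (438,145) and (372,405). The button knob is at (512,105) with its pivot at (447,93). The spool stands on the lower-left corner. Next I'll cast rays to get the frame pose.

```bash
cat > h.py <<'E'
import numpy as np
from scipy.spatial.transform import Rotation as R
def cast(cm,T,u,v,z):
    f=192/np.tan(np.radians(cm["vertical_fov"])/2)
    d=T[:3,:3]@np.array([(u-cm["cx"])/f,-(v-cm["cy"])/f,-1]);o=T[:3,3]
    return (o+d*(z-o[2])/d[2])
def rigid(A,B): # A frame pts -> B world 2d
    A=np.array(A);B=np.array(B);a=A-A.mean(0);b=B-B.mean(0)
    th=np.arctan2((a[:,0]*b[:,1]-a[:,1]*b[:,0]).sum(),(a*b).sum())
    M=np.array([[np.cos(th),-np.sin(th)],[np.sin(th),np.cos(th)]])
    t=B.mean(0)-M@A.mean(0);return th,t,M,(B-(A@M.T+t))
E
python3 - <<'E'
from h import *
from station import manip
def go(name,off,k,fr,others):
    cm=manip.camera_model(name);T=cm["cam_to_world"]
    w=lambda p,z:cast(cm,T,p[0]/k+off[0]-.4,p[1]/k+off[1]-.4,z)[:2]
    th,t,M,r=rigid([a for a,_ in fr],[w(p,.04) for _,p in fr]);print(name,np.degrees(th),t,(r*1e3).round(1).tolist())
    for n,p,z in others:
        q=w(p,z);print(n,q.round(4),(M.T@(q-t)*1e3).round(1))
go("top",(170,160),5.3,[((.11,.225),(147,60)),((.11,-.225),(738,203)),((-.11,-.225),(672,495)),((.086,-.2),(698,228)),((.086,.2),(168,97)),((-.086,-.2),(650,452))],
 [("nb",(576,165),.058),("nb",(608,172),.058),("nb",(517,455),.058),("nb",(550,462),.058),("pivot",(447,93),.0615),("knob",(512,98),.0855),("notch",(438,142),.036),("disc",(390,266),.011)])
go("scene",(200,135),4.4,[((.11,.225),(513,558)),((.11,-.225),(50,172)),((-.11,-.225),(260,40)),((-.11,.225),(728,365))],
 [("pivot",(236,340),.0615),("knob",(182,287),.0855),("nb",(135,225),.058),("nb",(163,242),.058),("nb",(345,83),.058),("nb",(371,98),.058)])
E
```

```text
top -13.235574142222564 [0.51402804 0.02265966] [[-2.2, -4.2], [-2.1, 2.8], [3.3, 2.1], [-2.8, 2.1], [-0.5, -1.4], [4.3, -1.3]]
nb [ 0.5923 -0.1004] [ 104.4 -101.9]
nb [ 0.5874 -0.1234] [ 104.8 -125.3]
nb [ 0.3866 -0.0584] [-105.5 -108.1]
nb [ 0.3818 -0.0816] [-104.8 -131.8]
pivot [ 0.6435 -0.0077] [1.33e+02 1.00e-01]
knob [ 0.6363 -0.0537] [136.5 -46.4]
notch [ 0.6115 -0.0012] [100.3  -0.9]
disc [0.5225 0.0339] [ 5.7 12.8]
scene -13.65508440209035 [0.51809918 0.02447867] [[-2.9, -1.8], [-3.9, 2.6], [5.4, 1.9], [1.4, -2.7]]
pivot [ 0.6396 -0.0084] [125.9  -3.3]
knob [ 0.6378 -0.0518] [134.3 -45.8]
nb [ 0.5899 -0.1249] [ 105.  -128.2]
nb [ 0.5924 -0.0995] [ 101.4 -102.9]
nb [ 0.3865 -0.076 ] [-104.1 -128.7]
nb [ 0.39   -0.0515] [-106.5 -104. ]
```

```bash
cat >> h.py <<'E'
def plan(p,rot,target,turn,n):
    # equal straight steps; shift first then turn
    q=np.array(rot);Rm=R.from_quat([q[1],q[2],q[3],q[0]]);d=(np.array(target)-p)/n
    for i in range(n):
        print((Rm.inv().apply(d)*1e3).round(0).tolist(),round(turn/n,2))
        Rm=Rm*R.from_euler('z',turn/n,degrees=True)
E
python3 - <<'E'
from h import *
from station import manip
s=manip.read_state();plan(s["ee_pos"],s["eef_rot"],[.501,-.035,.27],82,16)
E
```

```text
[-30.0, -30.0, -2.0] 5.12
[-33.0, -27.0, -2.0] 5.12
[-35.0, -24.0, -2.0] 5.12
[-37.0, -21.0, -2.0] 5.12
[-39.0, -17.0, -2.0] 5.12
[-40.0, -14.0, -2.0] 5.12
[-41.0, -10.0, -2.0] 5.12
[-42.0, -7.0, -2.0] 5.12
[-42.0, -3.0, -2.0] 5.12
[-42.0, 1.0, -2.0] 5.12
[-42.0, 5.0, -2.0] 5.12
[-41.0, 8.0, -2.0] 5.12
[-40.0, 12.0, -2.0] 5.12
[-39.0, 16.0, -2.0] 5.12
[-38.0, 19.0, -2.0] 5.12
[-36.0, 22.0, -2.0] 5.12
```

jog_arm(
  rows=[
    [[-30,-30,-2],5.12,80],
    [[-33,-27,-2],5.12,80],
    [[-35,-24,-2],5.12,80],
    [[-37,-21,-2],5.12,80],
    [[-39,-17,-2],5.12,80],
    [[-40,-14,-2],5.12,80],
    [[-41,-10,-2],5.12,80],
    [[-42,-7,-2],5.12,80],
  ],
)

```text
time: 0.9
ee_pos: [0.3649, 0.2709, 0.2473]
eef_rot: [-0.0, 0.518, 0.856, -0.0]
force: [0.4, 0.4, 1.2]
finger_gap: 0.0584
```

jog_arm(
  rows=[
    [[-42,-3,-2],5.12,80],
    [[-42,1,-2],5.12,80],
    [[-42,5,-2],5.12,80],
    [[-41,8,-2],5.12,80],
    [[-40,12,-2],5.12,80],
    [[-39,16,-2],5.12,80],
    [[-38,19,-2],5.12,80],
    [[-36,22,-2],5.12,80],
  ],
)

```text
time: 1.7
ee_pos: [0.5016, -0.0368, 0.2634]
eef_rot: [-0.0, 0.784, 0.62, 0.0]
force: [1.1, 1.0, 0.2]
finger_gap: 0.0586
```

jog_arm(
  rows=[
    [[0,0,0],0,80],
    [[0,0,0],0,80],
    [[0,0,0],0,80],
  ],
)

```text
time: 2.0
ee_pos: [0.5009, -0.0341, 0.2629]
eef_rot: [-0.0, 0.783, 0.622, -0.0]
force: [0.3, 1.1, 0.5]
finger_gap: 0.0586
```

```bash
cat > wr.py <<'E'
import sys,cv2,pickle
from h import *
from station import manip
def wT(s,cm):
    q=s["eef_rot"];T=np.eye(4);T[:3,:3]=R.from_quat([q[1],q[2],q[3],q[0]]).as_matrix();T[:3,3]=s["ee_pos"];return T@cm["mount"]
if __name__=="__main__":
    n=sys.argv[1];s=manip.read_state();im=manip.get_image("wrist");cm=manip.camera_model("wrist")
    pickle.dump((cm,wT(s,cm)),open(f"pics/{n}.pkl","wb"))
    cv2.imwrite(f"pics/{n}.png",cv2.resize(im[:,:,::-1],(800,600),interpolation=cv2.INTER_CUBIC))
    print(s["time"],s["ee_pos"],s["eef_rot"],s["finger_gap"],s["force"])
E
python3 wr.py w1
```

```text
2.0 [ 0.50087781 -0.03410638  0.26288652] [-4.98036182e-04  7.82655128e-01  6.22455336e-01 -2.39389951e-04] 0.058566022736491447 [0.34112916 1.13566311 0.50052377]
```

View pics/w1.png

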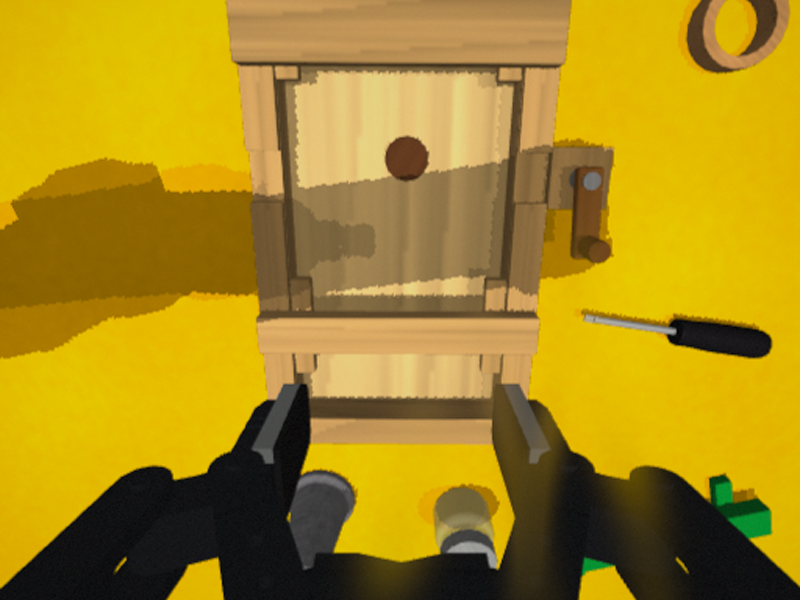

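The wrist view shows the narrow bar at rows 318–353, columns 258–538. The notches span about rows 150–204, the pivot is at (592,181) and the knob at (597,249).

```bash
python3 - <<'E'
from h import *;import pickle
cm,T=pickle.load(open("pics/w1.pkl","rb"))
w=lambda u,v,z:cast(cm,T,(u+.5)*.64-.5,(v+.5)*.64-.5,z)[:2]
fr=[((-.11,.018),(250,150)),((-.11,-.018),(253,203)),((-.086,-.018),(284,203)),((.11,-.018),(545,205)),((.086,-.018),(515,203)),((.11,.018),(551,152)),((.086,.018),(518,151)),
((-.11,-.225),(273,443)),((.11,-.225),(528,443))]
th,t,M,r=rigid([a for a,_ in fr],[w(*p,.04) for _,p in fr]);print(np.degrees(th),t,(r*1e3).round(1).tolist())
for n,p,z in [("pivot",(592,181),.0615),("knob",(598,249),.0855),("nbFL",(259,319),.058),("nbFR",(538,319),.058),("nbRL",(260,353),.058),("nbRR",(535,353),.058),("wide",(230,55),.058),("wide",(568,55),.058)]:
    q=w(*p,z);print(n,q.round(4),(M.T@(q-t)*1e3).round(1))
E
```

```text
-13.105813772639582 [0.51245296 0.0220384 ] [[3.0, 0.4], [1.3, -0.6], [0.3, -0.4], [-2.7, -1.1], [-0.7, -0.1], [-1.5, 0.1], [-1.1, 0.7], [-0.4, 0.7], [1.9, 0.3]]
pivot [ 0.641  -0.0089] [132.2  -1. ]
knob [ 0.6316 -0.0503] [132.5 -43.4]
nbFL [ 0.385  -0.0541] [-106.8 -103.1]
nbFR [ 0.5914 -0.102 ] [ 105. -103.]
nbRL [ 0.377  -0.0811] [-108.6 -131.2]
nbRR [ 0.5851 -0.1294] [ 105.1 -131. ]
wide [0.4237 0.1223] [-109.2   77.6]
wide [0.6357 0.073 ] [108.4  77.6]
```

jog_arm(
  rows=[
    [[-40,-1,10],0,80],
    [[-40,0,30],0,80],
    [[-27,0,40],0,80],
    [[0,0,40],0,80],
    [[0,0,40],0,80],
    [[0,0,35],0,80],
    [[0,0,25],0,80],
    [[0,0,0],0,80],
  ],
)

```text
time: 2.85
ee_pos: [0.4739, -0.1373, 0.0405]
eef_rot: [-0.002, 0.782, 0.623, -0.002]
force: [-1.2, 0.4, 0.5]
finger_gap: 0.0591
```

```bash
python3 wr.py w2
```

```text
2.85 [ 0.47387269 -0.137292    0.04053581] [-0.00232014  0.7824894   0.62265656 -0.00194032] 0.05914317560856225 [-1.15517714  0.38559413  0.52470624]
```

View pics/w2.png

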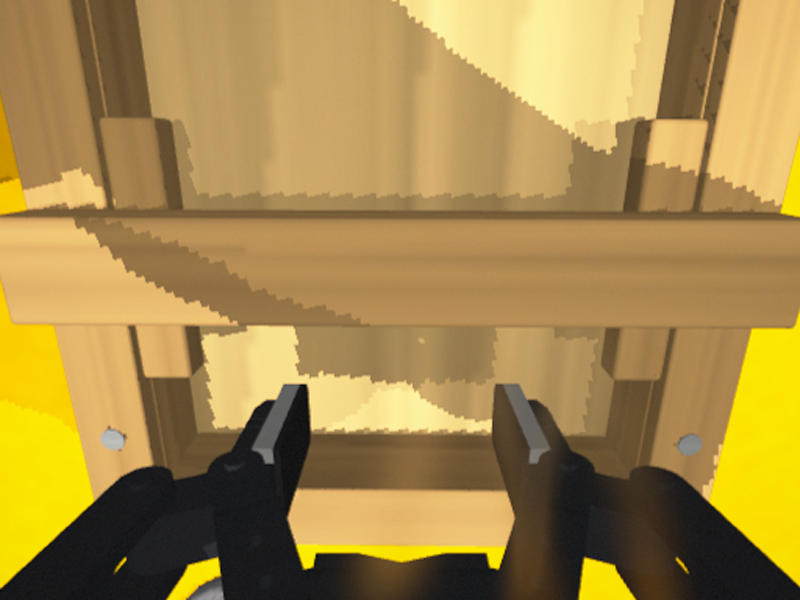

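jog_arm(
  rows=[
    [[12,1,0],0,80],
    [[4,0,0],0,80],
    [[4,0,0],0,80],
    [[4,0,0],0,80],
    [[4,0,0],0,80],
    [[4,0,0],0,80],
    [[4,0,0],0,80],
    [[4,0,0],0,80],
  ],
)

```text
time: 3.7
ee_pos: [0.4861, -0.1003, 0.0433]
eef_rot: [0.0, 0.783, 0.622, -0.0]
force: [-0.3, -0.8, 1.3]
finger_gap: 0.0585
```

jog_arm(
  rows=[
    [[5,0,0],0,80],
    [[5,0,0],0,80],
    [[5,0,0],0,80],
    [[5,0,0],0,80],
    [[5,0,0],0,80],
    [[5,0,0],0,80],
    [[5,0,0],0,80],
    [[5,0,0],0,80],
  ],
)

```text
time: 4.5
ee_pos: [0.4953, -0.061, 0.0433]
eef_rot: [-0.0, 0.783, 0.622, 0.0]
force: [-1.3, -1.6, 1.5]
finger_gap: 0.0587
```

```bash
python3 wr.py w3
```

```text
4.5 [ 0.49527924 -0.06097809  0.04326737] [-5.75603153e-05  7.83182012e-01  6.21792516e-01  6.93578961e-06] 0.05873735018218969 [-1.27043965 -1.59427023  1.5493102 ]
```

View pics/w3.png

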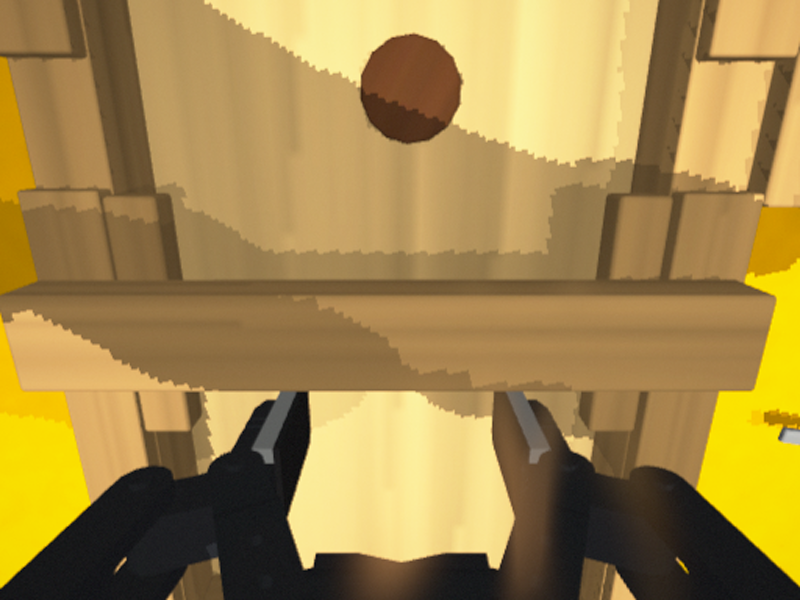

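jog_arm(
  rows=[
    [[-3,0,0],0,80],
    [[0,0,8],0,80],
    [[5,0,0],0,80],
    [[5,0,0],0,80],
    [[5,0,0],0,80],
    [[5,0,0],0,80],
    [[5,0,0],0,80],
    [[5,0,0],0,80],
  ],
)

```text
time: 5.35
ee_pos: [0.5015, -0.0346, 0.0354]
eef_rot: [0.0, 0.783, 0.622, 0.0]
force: [-0.6, -1.1, 0.3]
finger_gap: 0.0586
```

jog_arm(
  rows=[
    [[4,0,0],0,80],
    [[4,0,0],0,80],
    [[3,0,0],0,80],
    [[3,0,0],0,80],
    [[2,0,0],0,80],
    [[2,0,0],0,80],
  ],
)

```text
time: 5.95
ee_pos: [0.5055, -0.0177, 0.0354]
eef_rot: [0.0, 0.783, 0.622, 0.0]
force: [-0.3, -1.8, 0.3]
finger_gap: 0.0583
```

```bash
python3 wr.py w4
```

```text
5.95 [ 0.50549082 -0.01770039  0.03535973] [9.46940888e-05 7.83257820e-01 6.21697015e-01 1.62716411e-05] 0.05833180123301204 [-0.26698578 -1.7612656   0.34771652]
```

View pics/w4.png

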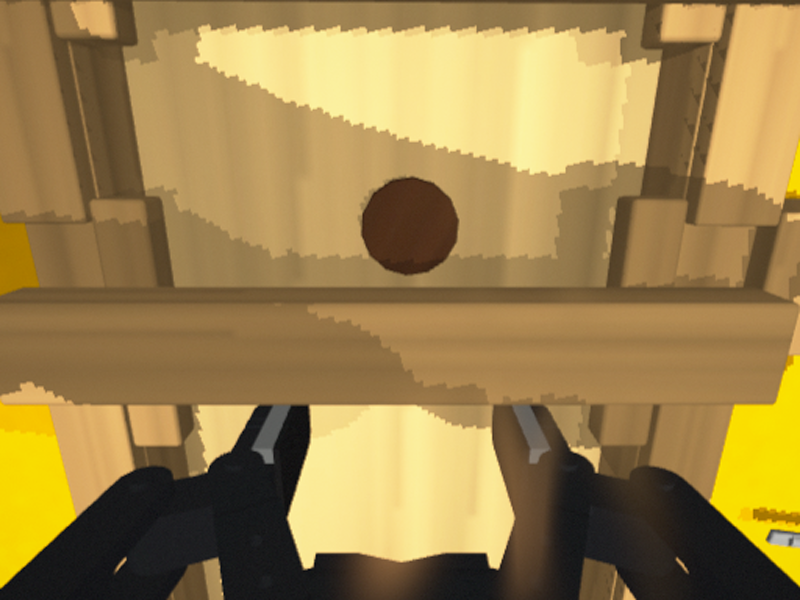

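```bash
cat > bar.py <<'E'
import sys;from h import *;import pickle
cm,T=pickle.load(open(f"pics/{sys.argv[1]}.pkl","rb"))
th=np.radians(-13.1);M=np.array([[np.cos(th),-np.sin(th)],[np.sin(th),np.cos(th)]]);t=np.array([.5125,.022])
for a in sys.argv[2:]:
    u,v,z=map(float,a.split(","));q=cast(cm,T,(u+.5)*.64-.5,(v+.5)*.64-.5,z)[:2];print(a,(M.T@(q-t)*1e3).round(1))
E
python3 bar.py w4 400,303,.058 400,404,.058 40,222,.04 750,224,.04
```

```text
400,303,.058 [1.6 0.4]
400,404,.058 [  1.6 -29.3]
40,222,.04 [-100.6   18.9]
750,224,.04 [101.2  18. ]
```

jog_arm(
  rows=[
    [[2,0,0],0,80],
    [[2,0,0],0,80],
    [[2,0,0],0,80],
    [[2,0,0],0,80],
    [[2,0,0],0,80],
    [[2,0,0],0,80],
    [[1,0,0],0,80],
    [[0,0,0],0,80],
  ],
)

```text
time: 6.8
ee_pos: [0.5084, -0.0047, 0.0353]
eef_rot: [-0.0, 0.783, 0.622, 0.0]
force: [-1.1, -0.6, -0.6]
finger_gap: 0.0589
```

```bash
python3 wr.py w5
```

```text
6.8 [ 0.50839646 -0.00471554  0.03527143] [-4.87736506e-05  7.83095318e-01  6.21901696e-01  2.44240124e-05] 0.058853009531646475 [-1.10502875 -0.62365972 -0.59850361]
```

View pics/w5.png

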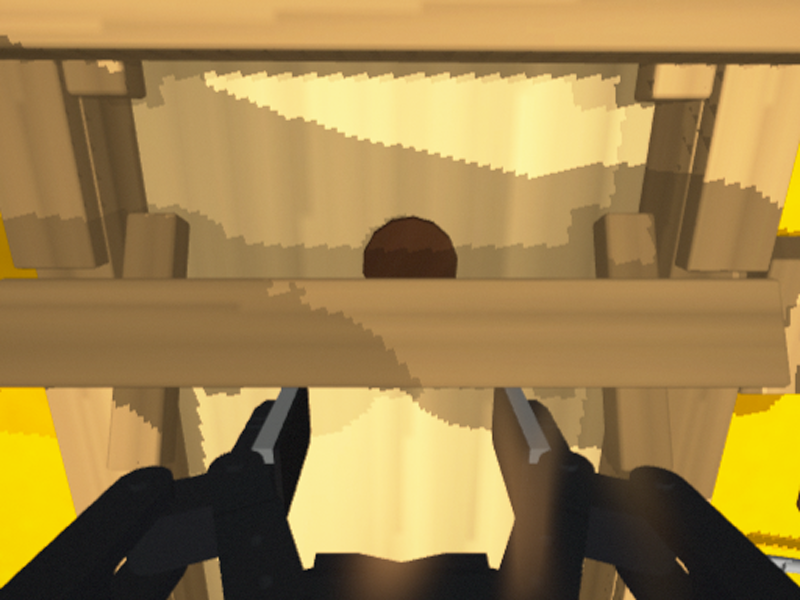

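jog_arm(
  rows=[
    [[1,0,0],0,80],
    [[1,0,0],0,80],
    [[1,0,0],0,80],
    [[1,0,0],0,80],
    [[0,0,0],0,80],
  ],
)

```text
time: 7.35
ee_pos: [0.5092, -0.0011, 0.0353]
eef_rot: [0.0, 0.783, 0.622, -0.0]
force: [-0.9, -1.1, -0.5]
finger_gap: 0.0589
```

```bash
python3 wr.py w6
```

```text
7.35 [ 0.50921792 -0.00113917  0.03525686] [ 2.42066186e-05  7.83226744e-01  6.21736165e-01 -8.54836768e-05] 0.058876620754561286 [-0.85030594 -1.10084978 -0.48517424]
```

View pics/w6.png

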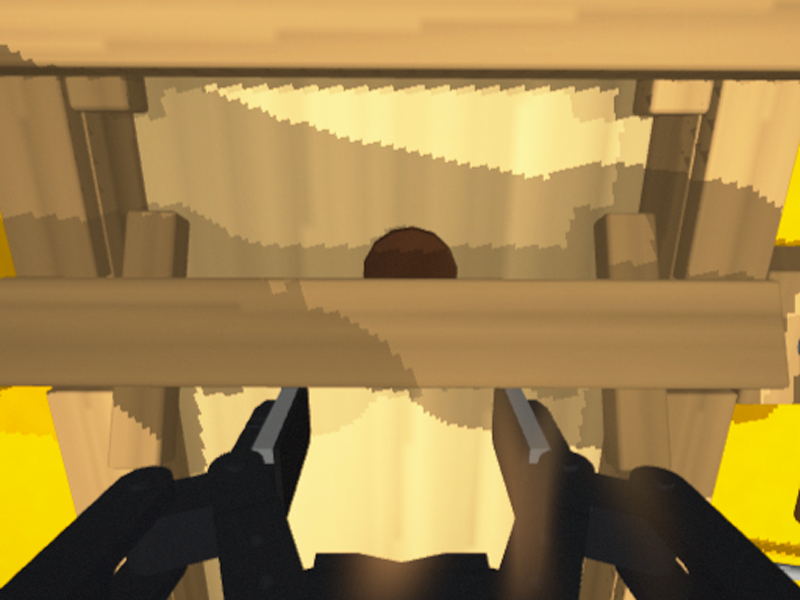

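jog_arm(
  rows=[
    [[-3,0,0],0,80],
    [[-5,0,0],0,80],
    [[0,0,0],0,80],
    [[0,0,0],0,80],
  ],
)

```text
time: 7.8
ee_pos: [0.5075, -0.009, 0.0353]
eef_rot: [-0.0, 0.783, 0.622, 0.0]
force: [0.1, 0.1, -1.5]
finger_gap: 0.0585
```

```bash
python3 wr.py w7
```

```text
7.8 [ 0.50749982 -0.00902586  0.03534169] [-1.38447352e-05  7.83343951e-01  6.21588480e-01  1.23598541e-04] 0.05849128572611037 [ 0.05343267  0.09366624 -1.49116803]
```

View pics/w7.png

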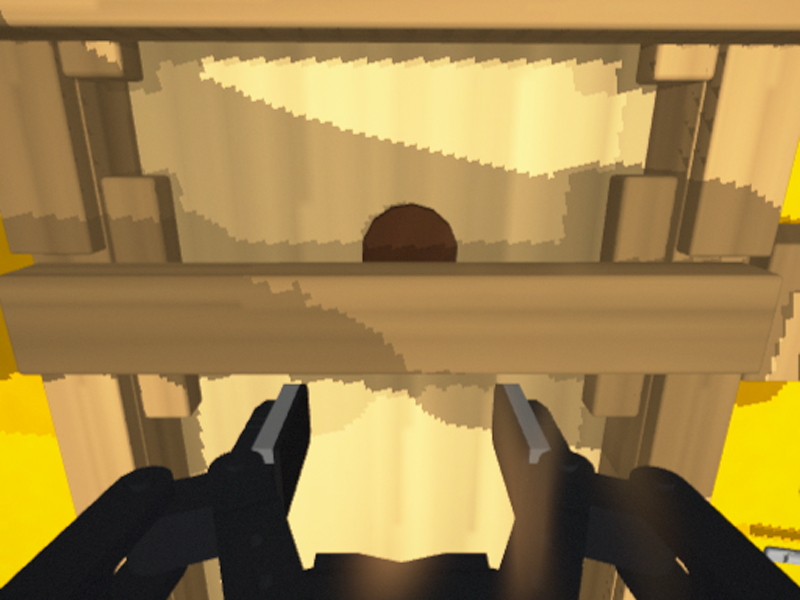

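```bash
python3 bar.py w7 400,276,.058 400,373,.058 400,276,.05 400,373,.05 ; python3 bar.py w7 0,276,.05 780,276,.05 0,280,.058 780,280,.058  50,253,.04 735,256,.04
python3 - <<'E'
from station import manip;import cv2
a=manip.get_image("scene")[135:270,200:375];cv2.imwrite("pics/scene1z.png",cv2.resize(a[:,:,::-1],None,fx=4.4,fy=4.4,interpolation=cv2.INTER_CUBIC))
E
```

```text
400,276,.058 [ 1.7 16.6]
400,373,.058 [  1.6 -10.8]
400,276,.05 [ 1.7 14.5]
400,373,.05 [  1.6 -14.7]
0,276,.05 [-107.5   14.7]
780,276,.05 [105.4  14.2]
0,280,.058 [-101.    15.7]
780,280,.058 [99.2 15.3]
50,253,.04 [-99.7  18.9]
735,256,.04 [98.9 17.6]
```

View pics/scene1z.png

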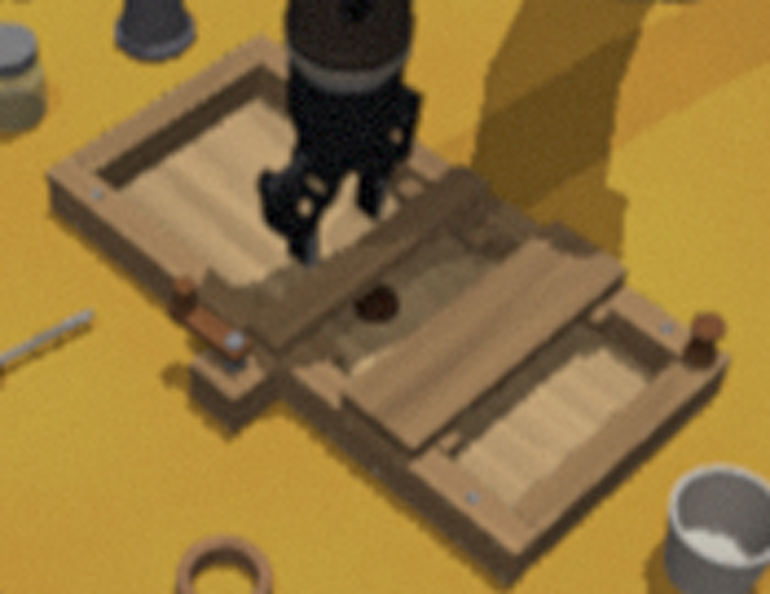

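The bar is seated. At top z = 50 mm it reads 29 mm wide and 213 mm long, centred at y ≈ 0, and lies flat. Next I'll back off, lift, and go to the outer side of the knob.

jog_arm(
  rows=[
    [[-8,0,0],0,80],
    [[0,0,-45],0,80],
    [[0,0,-50],0,150],
    [[0,0,-20],0,255],
    [[0,0,0],0,255],
  ],
)

```text
time: 8.4
ee_pos: [0.5075, -0.0172, 0.1533]
eef_rot: [0.001, 0.783, 0.622, 0.003]
force: [0.5, -0.5, 0.1]
finger_gap: 0.0154
```

```bash
python3 wr.py w8; python3 - <<'E'
from h import *
from station import manip
s=manip.read_state();print(s["joints"]);plan(s["ee_pos"],s["eef_rot"],[.670,-.061,.13],-90,11)
E
```

```text
8.4 [ 0.50750611 -0.01716499  0.15329287] [0.00123372 0.78329034 0.62164912 0.0026637 ] 0.01536224213764504 [ 0.49771632 -0.4872464   0.09245475]
[-0.58376017  0.34159025  0.64974156  2.00439467 -0.26852857  0.8763612
 -0.01734398]
[-1.0, 15.0, 2.0] -8.18
[-3.0, 15.0, 2.0] -8.18
[-5.0, 15.0, 2.0] -8.18
[-7.0, 14.0, 2.0] -8.18
[-9.0, 13.0, 2.0] -8.18
[-10.0, 11.0, 2.0] -8.18
[-12.0, 10.0, 2.0] -8.18
[-13.0, 8.0, 2.0] -8.18
[-14.0, 6.0, 2.0] -8.18
[-15.0, 4.0, 2.0] -8.18
[-15.0, 2.0, 2.0] -8.18
```

View pics/w8.png

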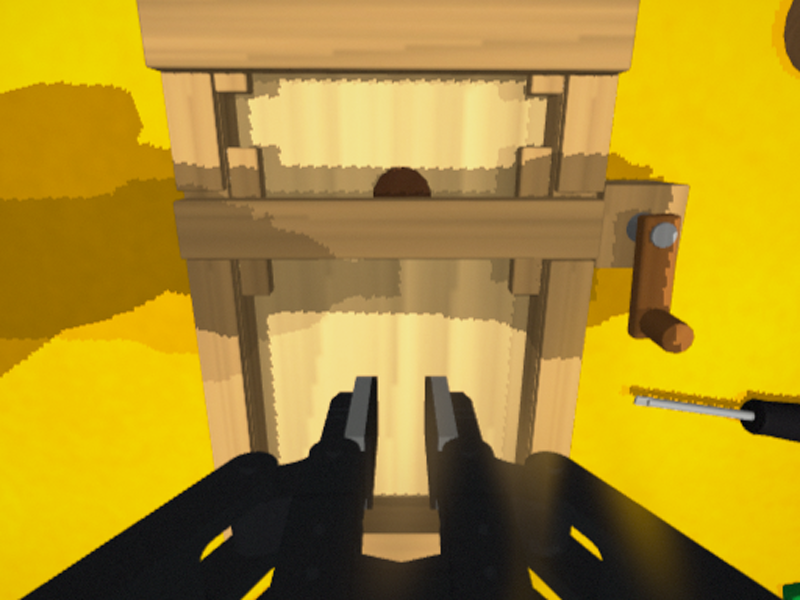

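The bar lies down in both notches, with its top at rows 200–258, and the button is still along -y. Now on to the knob.

jog_arm(
  rows=[
    [[-1,15,0],-8.18,255],
    [[-3,15,0],-8.18,255],
    [[-5,15,0],-8.18,255],
    [[-7,14,0],-8.18,255],
    [[-9,13,0],-8.18,255],
    [[-10,11,0],-8.18,255],
    [[-12,10,0],-8.18,255],
    [[-13,8,0],-8.18,255],
  ],
)

```text
time: 9.25
ee_pos: [0.6242, -0.0493, 0.1481]
eef_rot: [-0.002, 0.32, 0.947, -0.0]
force: [1.2, 0.9, 0.1]
finger_gap: -0.0002
```

jog_arm(
  rows=[
    [[-14,6,6],-8.18,255],
    [[-15,4,6],-8.18,255],
    [[-15,2,6],-8.18,255],
    [[0,0,0],0,255],
    [[0,0,0],0,255],
  ],
)

```text
time: 9.75
ee_pos: [0.6679, -0.0606, 0.1304]
eef_rot: [-0.002, 0.116, 0.993, 0.0]
force: [-0.1, -0.4, -0.4]
finger_gap: -0.0
```

```bash
python3 wr.py w9
```

```text
9.75 [ 0.66786979 -0.06056784  0.13041158] [-1.60926856e-03  1.16481866e-01  9.93191510e-01  9.93476345e-05] -2.8621009327151767e-06 [-0.09343542 -0.41933743 -0.43340226]
```

View pics/w9.png

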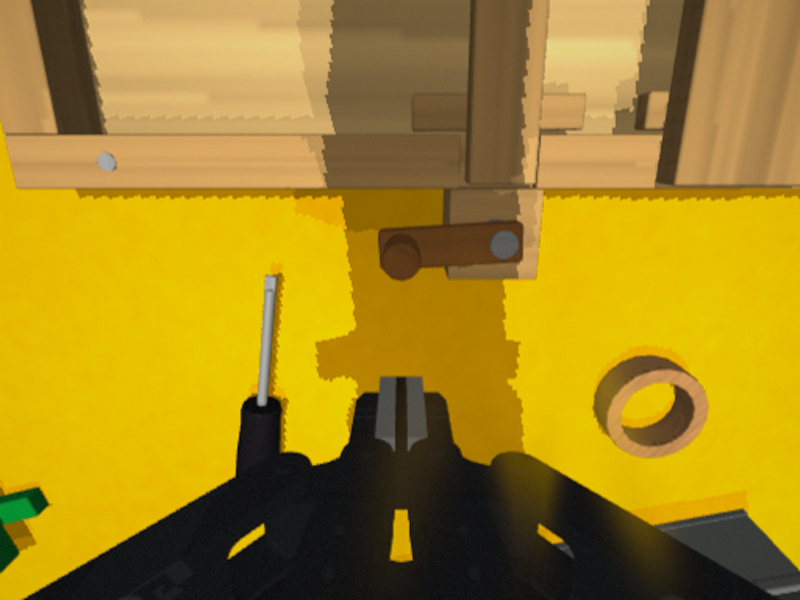

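```bash
python3 bar.py w9 400,261,.0855 504,245,.0615; python3 - <<'E'
from h import *
from station import manip
th=np.radians(-13.1);M=np.array([[np.cos(th),-np.sin(th)],[np.sin(th),np.cos(th)]]);t=np.array([.5125,.022])
s=manip.read_state();p=s["ee_pos"];q=s["eef_rot"]
Rm=R.from_quat([q[1],q[2],q[3],q[0]]);x=Rm.as_matrix()[:2,0];print(M.T@(p[:2]-t),np.degrees(np.arctan2(x[1],x[0]))+13.1)
E
```

```text
400,261,.0855 [133.1 -45.7]
504,245,.0615 [131.7   0.2]
[ 0.17013082 -0.04503242] 179.75056056429383
```

jog_arm(
  rows=[
    [[0,0,40],0,255],
    [[0,0,22],0,255],
    [[8,0,0],0,255],
    [[5,0,0],0,255],
    [[4,0,0],0,255],
    [[2,0,0],0,255],
    [[0,0,0],0,255],
  ],
)

```text
time: 10.5
ee_pos: [0.6511, -0.0558, 0.0717]
eef_rot: [0.001, 0.114, 0.993, 0.0]
force: [-0.2, 0.6, 0.3]
finger_gap: -0.0003
```

jog_arm(
  rows=[
    [[3.2,-1.2,0],4,255],
    [[3.2,-1.2,0],4,255],
    [[3.2,-1.2,0],4,255],
    [[3.2,-1.2,0],4,255],
    [[3.2,-1.2,0],4,255],
    [[3.2,-1.2,0],4,255],
    [[3.2,-1.2,0],4,255],
  ],
)

```text
time: 11.2
ee_pos: [0.6276, -0.0546, 0.0711]
eef_rot: [0.001, 0.353, 0.936, 0.0]
force: [-0.2, -0.4, -0.6]
finger_gap: 0.0
```

```bash
python3 wr.py w10
```

```text
11.2 [ 0.62758827 -0.05459571  0.07108501] [8.37948545e-04 3.52882384e-01 9.35667307e-01 1.08858905e-04] 2.5325148885746667e-05 [-0.22842976 -0.42085217 -0.61393825]
```

View pics/w10.png

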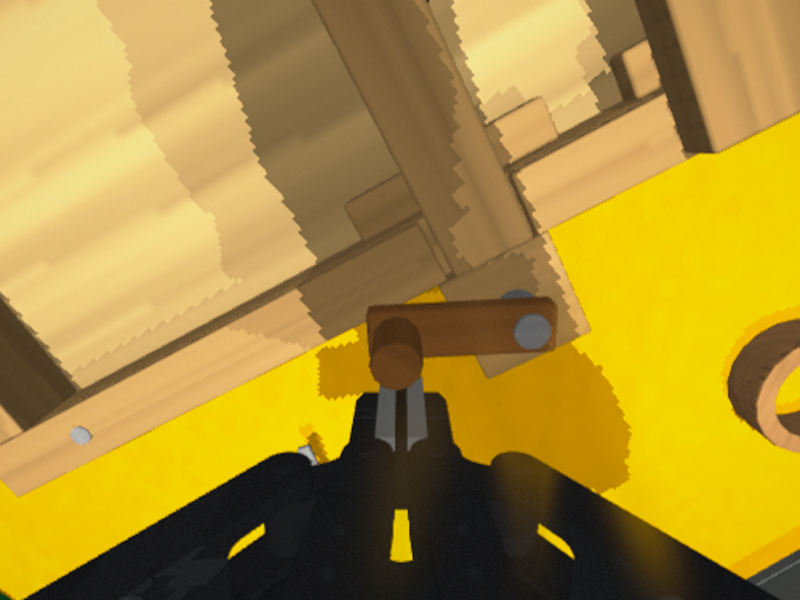

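jog_arm(
  rows=[
    [[3.2,-1.2,0],4,255],
    [[3.2,-1.2,0],4,255],
    [[3.2,-1.2,0],4,255],
    [[3.2,-1.2,0],4,255],
    [[3.2,-1.2,0],4,255],
    [[3.2,-1.2,0],4,255],
    [[3.2,-1.2,0],4,255],
    [[3.2,-1.2,0],4,255],
  ],
)

```text
time: 12.05
ee_pos: [0.6051, -0.0391, 0.0708]
eef_rot: [0.0, 0.596, 0.803, 0.0]
force: [-1.2, -1.6, 0.8]
finger_gap: -0.0002
```

jog_arm(
  rows=[
    [[3.2,-1.2,0],4,255],
    [[3.2,-1.2,0],4,255],
    [[3.2,-1.2,0],4,255],
    [[3.2,-1.2,0],4,255],
    [[3.2,-1.2,0],4,255],
  ],
)

```text
time: 12.55
ee_pos: [0.5966, -0.024, 0.0707]
eef_rot: [0.0, 0.727, 0.687, 0.0]
force: [-0.3, -1.4, 1.3]
finger_gap: -0.0001
```

```bash
python3 wr.py w11
```

```text
12.55 [ 0.59663703 -0.02402728  0.07073817] [1.51317058e-04 7.26672073e-01 6.86984457e-01 1.77094754e-04] -6.97683667131008e-05 [-0.34659171 -1.36709443  1.34701068]
```

View pics/w11.png

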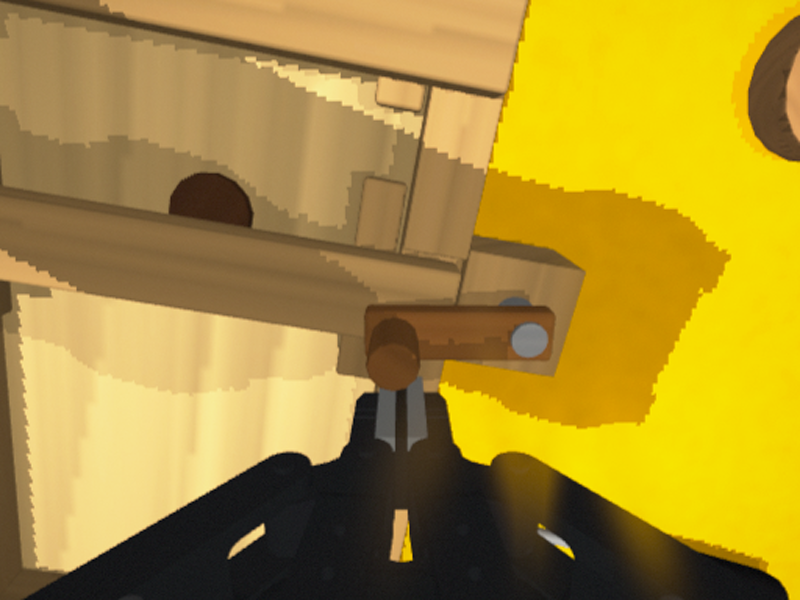

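jog_arm(
  rows=[
    [[3.2,-1.2,0],4,255],
    [[2.5,-0.8,0],3,255],
    [[2.5,-0.8,0],3,255],
    [[0,0,0],0,255],
  ],
)

```text
time: 13.0
ee_pos: [0.5947, -0.0163, 0.0706]
eef_rot: [0.001, 0.783, 0.622, -0.0]
force: [-1.3, -2.7, 0.4]
finger_gap: 0.0001
```

jog_arm(
  rows=[
    [[1,0,0],0,255],
    [[0,0,0],0,255],
  ],
)

```text
time: 13.2
ee_pos: [0.5947, -0.0162, 0.0706]
eef_rot: [0.001, 0.783, 0.622, -0.0]
force: [-2.9, -4.9, 1.1]
finger_gap: 0.0003
```

```bash
python3 wr.py w12
```

```text
13.2 [ 0.59470947 -0.01615051  0.07057575] [ 5.70811916e-04  7.82935703e-01  6.22102193e-01 -4.68594263e-04] 0.000287652997304273 [-2.91729231 -4.93871093  1.11021194]
```

View pics/w12.png

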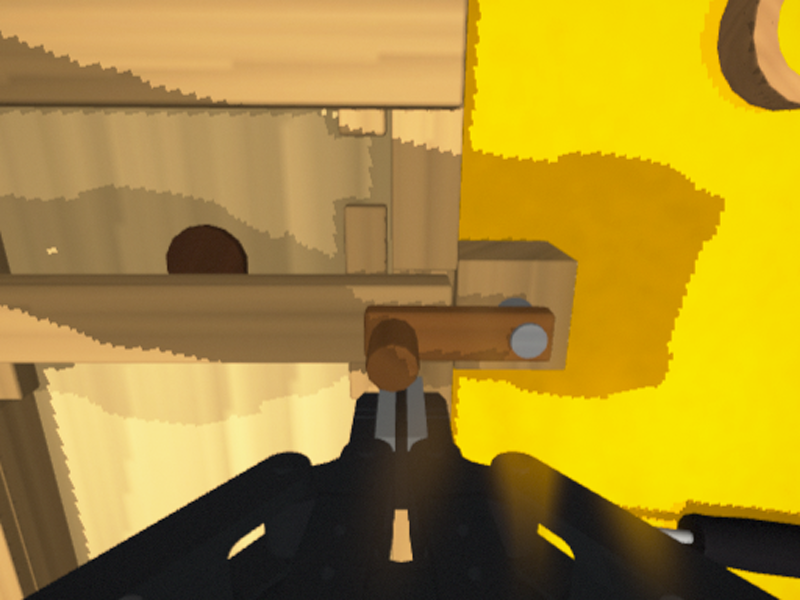

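The force rose to about 5 N with no further motion, so the end stop is reached and the arm lies across the rail. Backing off and lifting.

jog_arm(
  rows=[
    [[-3,0,0],0,255],
    [[-12,0,0],0,255],
    [[-15,0,0],0,255],
    [[0,0,-40],0,255],
    [[0,0,-50],0,255],
    [[0,0,-50],0,255],
    [[0,0,-20],0,255],
    [[0,0,0],0,255],
  ],
)

```text
time: 14.05
ee_pos: [0.5896, -0.0454, 0.234]
eef_rot: [0.002, 0.784, 0.621, 0.003]
force: [0.7, 0.1, -0.5]
finger_gap: -0.0002
```

```bash
python3 wr.py w13; python3 - <<'E'
from station import manip;import cv2
a=manip.get_image("scene")[135:270,200:375];cv2.imwrite("pics/scene2z.png",cv2.resize(a[:,:,::-1],None,fx=4.4,fy=4.4,interpolation=cv2.INTER_CUBIC))
E
```

```text
14.05 [ 0.58955957 -0.04544177  0.23398713] [0.0016114  0.78352931 0.62134643 0.00279951] -0.0001799124210610095 [ 0.7085654   0.08743238 -0.51668426]
```

View pics/w13.png

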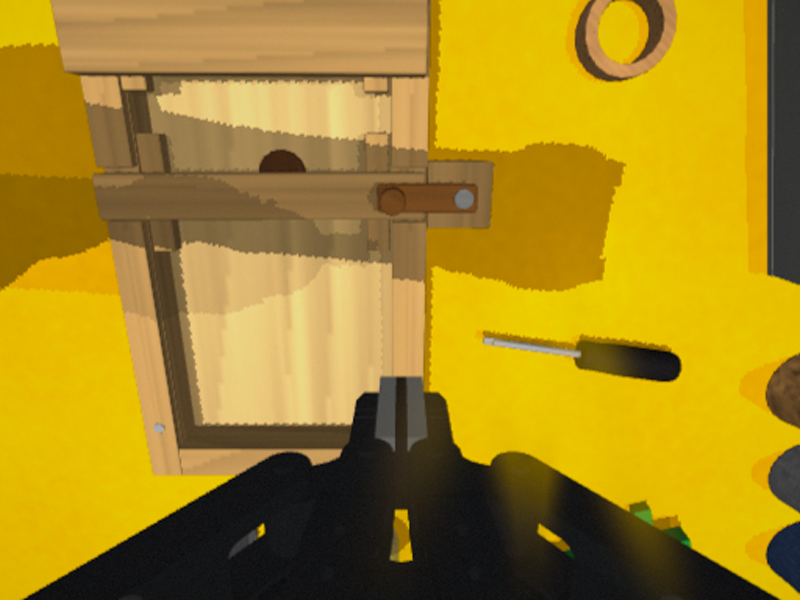

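View pics/scene2z.png

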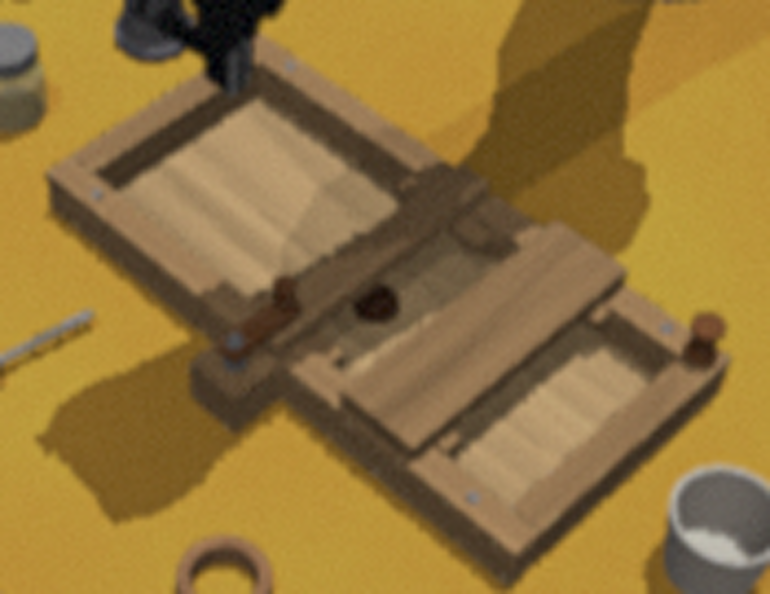

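```bash
python3 bar.py w13 391,201,.0855 464,199,.0615 300,176,.05 300,220,.05 150,220,.05 425,75,.058 70,74,.058; python3 -c "
from station import manip
print(manip.close_job())"
```

```text
391,201,.0855 [85.2  0.6]
464,199,.0615 [131.4  -0.9]
300,176,.05 [25.7 13. ]
300,220,.05 [ 23.8 -15.4]
150,220,.05 [-76.1 -15.1]
425,75,.058 [105.8  71.7]
70,74,.058 [-105.6   72.7]
the job is handed in; nothing more can be done
None
```

The narrow bar is seated in both notches and the turn-button is closed over its end. I handed the job in at about 14 s with the gripper clear of everything; the hand-in gave no verdict.

- **Bar:** I pushed it along the rails with two fingertips, at forces of about 2 N. It tipped into the notches and settled flat once I backed off. At the seated height it measures about 29 mm wide and is centred within about 1 mm of the notch midpoint.
- **Turn-button:** I pushed the knob round with the shut fingertips until it hit the end stop, at about 5–6 N. After letting go, the knob reads at frame (85, 1) mm, against (87, 0) expected, so it is within about 2° of lying across the rail.
- **Check that disagreed:** the wide bar's near edge read about 72 mm at the end, against 78 mm in the first wrist picture. I put this down to picking the lower front edge in the last picture. The scene-camera views before and after look unchanged, and the fingers never came near it.
- **Bystanders:** the spool, disc, cup, jar, tape and screwdriver look undisturbed. I checked these by eye only, and the cone was partly hidden behind the gripper in the last view.

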